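Seat a chair rail in its jig and lock the toggle clamp

TASK

On the jig, slide the loose wooden rail, without picking it up, flat against the long fence and right up against the end stop. Then, with the rail home, push the toggle clamp's handle away from you, over its dead point, until it snaps into lock and the rubber foot presses on the rail; leave the rail home and let go. Nothing is to be picked up, and the other things on the bench and the jig stay where they are.

Things in the scene. Friction and masses are not known exactly. Their poses are not given: they have to be found in the camera images.
- jig: the fixed jig: white board, x -100 to +170 mm, y -200 to +170 mm, 18 mm thick. Origin on its underside (bench level), straight below the centre of the rail when home; x away from the robot, y to the left, along the rail
- fence (a point): middle of the near face of the long dark wooden fence, at half height. The fence runs along the jig's y from -150 to +130 mm, 16 mm thick, 14 mm high above the board; near face at jig x = +20 mm. Jig axes
- end_stop (a point): middle of the face of the dark end stop, at half height: faces jig -y at y = +100 mm, from x -30 to +20 mm, 18 mm thick, 14 mm high above the board. Jig axes
- rail_home (a point): where the rail's centre must be: 29 mm above the jig's origin, with the jig's axes
- rail_center (a point): centre of the loose light-wood rail, 40 (its x) x 200 (its y, long) x 22 mm (z), about 0.13 kg, flat on the jig's board (its top 40 mm above the bench). Starts some centimetres short of fence and stop, up to 0.12 rad askew; must go to jig +x (fence) and +y (stop)
- rail: the same rail; origin at the middle of its underside, same axes
- handle (a joint): angle of the clamp's handle about an axle along the jig's y at x = +95 mm, 62 mm above the bench. 0: open, leaning 0.45 rad from upright to -x (to the robot); 1.4: locked, leaning 0.95 rad to +x. Sprung to either end: dead point at 0.62 (upright is 0.45); before it the handle springs back, past it it snaps to 1.4 by itself. Takes 5 to 10 N, level, towards +x, near its end
- handle_end (a point): on the axis of the handle's black grip, 85 mm from the axle. The grip is a round bar 20 mm thick, 36 to 95 mm from the axle, in the plane y = +45 mm of the jig. At the start this point is 58 mm on the +x side of the jig's origin, 138 mm above the bench
- foot: rubber foot, 20 mm across, sprung, on the clamp arm (14 mm wide, in the plane y = 0 of the jig, behind the fence); presses on the middle of the rail when locked. Origin on the arm, 25 mm above the foot's lower face. At the start the arm is raised: all of it at jig x over +0 mm, below 150 mm; it comes down as the handle goes over
- glue_bottle: small white glue bottle, 38 mm across and 85 mm tall, standing on the far right corner of the jig's board; bystander, origin at its foot
- offcut: dark wood offcut 45 x 32 x 28 mm lying on the far left corner of the jig's board; bystander, origin at its underside
- screw_jar: glass jar with steel lid, 64 mm across, 75 mm tall, on the bench right of the jig; bystander, origin at its foot
- tape_measure: grey tape measure 62 x 36 x 62 mm, on the bench right of the jig; bystander, origin at its underside
- mallet: mallet 260 mm long, lying on the bench left of the jig; bystander, origin under its middle
- screwdriver: screwdriver 200 mm long, lying on the bench left of the jig; bystander, origin under its middle
- glue_brush: glue brush 190 mm long, lying on the bench left of the jig; bystander, origin under its middle
Things that resemble listed ones, but are neither listed nor needed, are in the scene too. Leave any orange or pink look-alike of the rail alone.

How it is judged:
By the outcome, as a careful person would: the job done as asked, in the order asked, and still so for the second after the job is handed in, with the robot touching nothing.
It also fails if it takes over 64 s, if anything falls off the work surface, if the arm or the gripper's body presses on something with over 40 N, if the wrist force passes 120 N, or if a joint passes its speed limit or range.

ROBOT

A 6-joint arm with a two-finger parallel gripper is mounted at the origin on the work surface. World frame = base frame: x ahead of the robot, y to its left, z up, the work surface at z = 0. Lengths are in m, angles in rad, forces in N, time in s.
With the tool pointing down it reaches from about 0.275 to 0.975 m from the base axis. Payload 8.4 kg.
Tool frame: the origin (TCP) lies between the finger pads; the fingertips stand 14 mm ahead of it and the grasp point (between the pads) lies 5 mm behind it (bot.finger_overhang is the distance from the TCP to the fingertips, in m); z points along the fingers, y is the direction in which the jaws open and shut (so a half turn about z gives the same grasp; the last joint's range is limited). The gripper opens to 92 mm and grips with 3 to 60 N. Pads are 20 mm wide; open, the fingers measure 128 mm over their backs; the gripper's body (75 mm by 189 mm) begins 69 mm behind the grasp point.
Start: joints at [1.268, 0.353, 1.633, -0, 1.155, -0.002], TCP at [0.185, 0.597, 0.229] pointing down, gripper open.
Joint ranges: [-2.63, 2.63], [-0.92, 2.1], [0.06, 2.66], [-1.3, 4.44], [0, 2.69], [-3.02, 3.02]. Speed limits (rad/s): [2.22, 2.22, 2.79, 3.14, 3.14, 3.14].

INTERFACE

Orientations are given as a unit quaternion [w, x, y, z].
In Python, from cell import sensors, imaging, workorder, bot gives the robot as it stands. The module is installed in compiled form; this text tells all that it offers.
- The arm moves only by the shell command python3 -m handwheel 'ROWS' [FORCE]. ROWS is a JSON object of lists of equal length, an entry for each row: "claw": the finger opening in mm, from 0 to 91.9; "slide": the shift along the tool's x, y, z in mm, a list of three; "turn": the turn, a rotation vector about the tool's x, y, z in degrees, a list of three. In form: {"claw": [claw, ...], "slide": [[dx, dy, dz], ...], "turn": [[ax, ay, az], ...]}. A call has 1 to 12 rows; each row is the pose to reach, as a shift and turn from the pose measured when the call began, along the tool's axes at that moment; what a row does not reach only later rows make up. A row lasts 1/12 s, in which the tool goes at most 41.7 mm and 7.16 degrees, less where a joint would pass 70% of its speed; a pose out of reach is approached as far as the arm can. A call with a gripper value outside its range is refused whole. The fingers move at their own pace and stop on an object; FORCE is the grip in N (left out, the last holds). Time passes only in rows, so rows that repeat a pose let the fingers close. It gives the time, the measured TCP pose, the force and the opening at its end, in the units of the state.
- sensors.get_state(): the state, without advancing time (a new reading comes with each control period).
- imaging.snapshot(name): name is "side" or "top"; returns the picture (420x560x3 uint8, blue, green, red); there is no depth.
- imaging.calibration(name): a dict with "fx", "fy", "cx", "cy" (pixels), "k1" (the pictures are not rectified: a ray, as slopes to the right and down, at radius r is drawn at 1 + k1 r^2 times it, then the intrinsics apply), "eye" and "attitude" of the camera in the world. Camera axes: x right, y down, z forward; pixel columns grow to the right and rows downward; lengths in m; the calibration is good to about 2 mm. A picture is of the moment at which its call begins. calibration takes no time and is no camera call.
- workorder.finish_job(): hands the job in, once; it reports no verdict.
Trained networks look in the newest picture that a camera, given by its name, has taken for a name from the list of things; names that differ only in an ending like _2 or _b are one class to them, and where a whole thing is asked for, a point or a joint stands for the part that bears it (a point fixed in the world has none). Each returns a list of dicts, best first, with "conf" (0 to 1); they miss things now and then, are a little off and sometimes report something else, mostly with a low value. They report only what shows in the picture. A call takes as long as a camera call. They do not tell look-alikes from the thing itself.
- imaging.find_in(camera, target): "rect" ([left, top, right, bottom] in pixels, round what is visible of it).
- imaging.masks_of(camera, target): "mask" (420x560 bool, what is visible of it) and "rect" ([left, top, right, bottom] in pixels, round what is visible of it).
- imaging.pinpoint(camera, target): "pixel" ([column, row] in pixels: a listed point, or the origin of a listed thing).
The state is a dict: "t": time; "qpos": joint angles; "dq": joint speeds; "joint_efforts": joint torques, N m; "position": TCP position; "orientation": TCP orientation; "ft_force": force on the tool from outside, world axes, zero at the start; "wrist_torque": the same for the moment, N m; "finger_gap": finger opening in m.
Only numpy, scipy, OpenCV 4.12 (cv2) and the standard library are available. Lean on these libraries where they do the work, as an engineer would, in place of code of your own. Each camera call takes 0.05 s, during which the arm holds its last target.

## Working session

There is one attempt and no reset: what is moved stays moved. The work goes in short steps, Python scripts to look and compute and a shell command to move; the robot and the scene stay as the last step left them, time stands still between calls to the robot, and variables do not carry over. Pictures are saved under pics/ and viewed, and the job is handed in when it is done.

```bash
mkdir -p pics; python3 - <<'E'
from cell import sensors, imaging, workorder, bot
import cv2
for n in ("side","top"):
    im=imaging.snapshot(n); cv2.imwrite(f"pics/{n}0.png",im)
    c=imaging.calibration(n); print(n,c)
    for t in ("rail_center","rail_home","fence","end_stop","handle_end","foot","jig","rail"):
        try:
            print(t,[(round(d['conf'],2),[round(float(v)) for v in d['pixel']]) for d in imaging.pinpoint(n,t)][:4])
        except Exception as e: print(t,e)
print(sensors.get_state())
E
```

```text
side {'fx': 452.5669076884969, 'fy': 452.5669076884969, 'cx': 281.2482128949617, 'cy': 209.40265260929013, 'k1': -0.006913807626254369, 'eye': array([0.43311059, 0.95247419, 0.91731459]), 'attitude': array([ 0.01190871, -0.042668  ,  0.90831367, -0.41593738])}
rail_center [(0.95, [269, 238]), (0.79, [350, 276]), (0.59, [346, 197])]
rail_home [(0.37, [236, 208])]
fence [(0.83, [251, 246])]
end_stop [(0.67, [251, 272])]
handle_end [(0.65, [229, 220])]
foot [(0.47, [240, 214])]
jig [(0.68, [261, 250])]
rail [(0.98, [349, 280]), (0.72, [346, 203]), (0.58, [272, 241])]
top {'fx': 399.6643942263316, 'fy': 399.6643942263316, 'cx': 279.31997843213446, 'cy': 205.29554816924727, 'k1': -0.07348245513836557, 'eye': array([0.39542253, 0.01655339, 1.13494315]), 'attitude': array([ 0.04409827, -0.69647766,  0.71532266, -0.03588461])}
rail_center [(0.85, [271, 201]), (0.68, [347, 273]), (0.61, [237, 280])]
rail_home [(0.91, [262, 192])]
fence [(0.7, [262, 168]), (0.61, [266, 182])]
end_stop [(0.86, [222, 187]), (0.23, [273, 199])]
handle_end [(0.71, [263, 168]), (0.71, [157, 168]), (0.69, [245, 159])]
foot [(0.63, [262, 168]), (0.33, [263, 190])]
jig [(0.69, [258, 188]), (0.62, [220, 146])]
rail [(0.81, [272, 200]), (0.71, [348, 279]), (0.66, [236, 282])]
{'t': 0.9, 'qpos': array([ 1.26761928e+00,  3.52956233e-01,  1.63337692e+00, -1.94870522e-05,
        1.15516416e+00, -2.40863395e-03]), 'dq': array([-0.00047644,  0.00109208, -0.00068013, -0.00152193, -0.00037176,
        0.00060771]), 'joint_efforts': array([-1.62439024e-03, -5.93727958e+01, -3.34587586e+01,  6.95315469e-02,
        1.56246463e-02,  4.95403935e-05]), 'position': array([0.18517927, 0.59696968, 0.22862022]), 'orientation': array([1.60660637e-05, 1.49814122e-01, 9.88714178e-01, 4.57606741e-05]), 'ft_force': array([-0.02095972,  0.43125509,  0.04424662]), 'wrist_torque': array([0.02161206, 0.02935397, 0.03547347]), 'finger_gap': 0.09207601447557254}
```

View pics/top0.png

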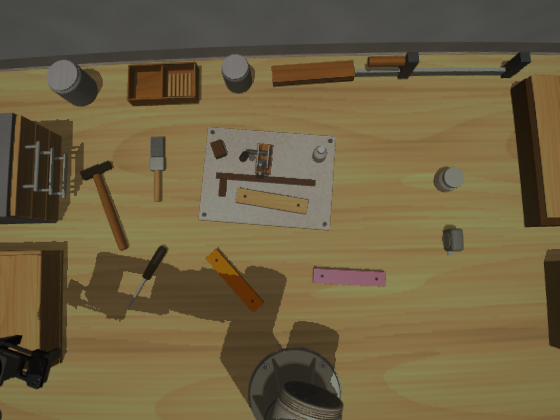

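View pics/side0.png

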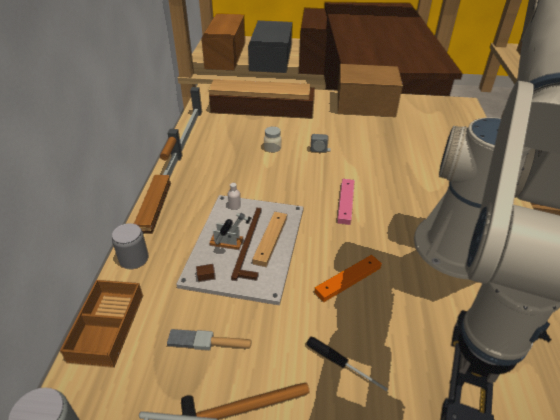

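```bash
python3 - <<'E'
import cv2
im=cv2.imread("pics/top0.png"); cv2.imwrite("pics/top0c.png",cv2.resize(im[110:310,150:390],None,fx=3,fy=3,interpolation=cv2.INTER_CUBIC)[:600])
im=cv2.imread("pics/side0.png"); cv2.imwrite("pics/side0c.png",cv2.resize(im[170:330,160:370],None,fx=3.7,fy=3.7,interpolation=cv2.INTER_CUBIC)[:600])
E
```

```text
(no output)
```

View pics/top0c.png

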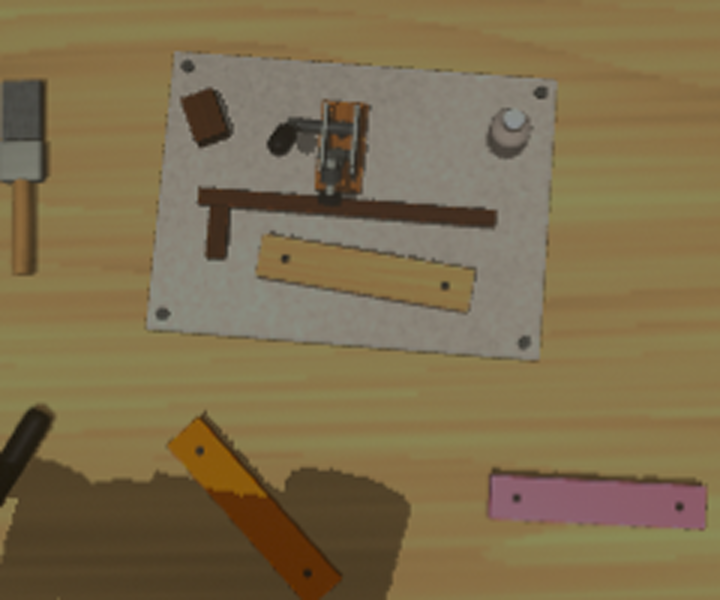

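View pics/side0c.png

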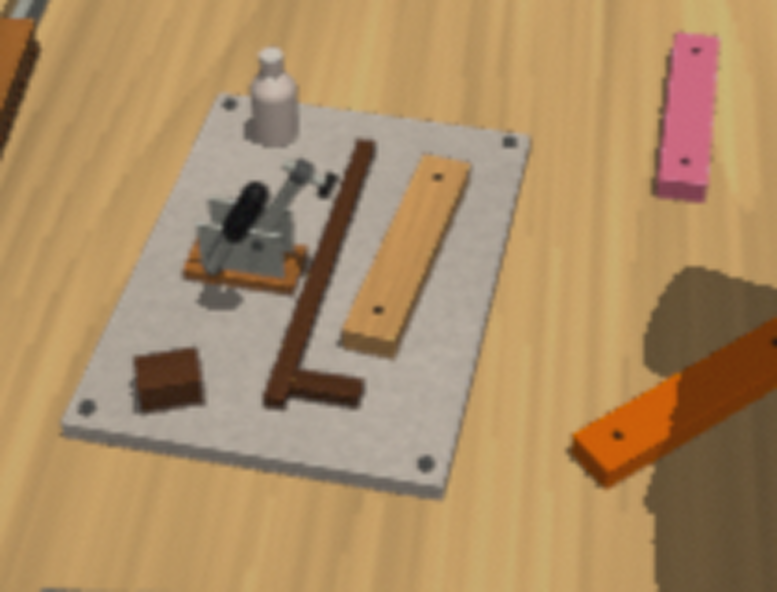

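The light-wood rail on the jig is at top (272,201). Its look-alikes are orange at (236,280) and pink at (348,277), both on the bare bench. The light-wood one between the fence and the jig's near edge matches the description, and the crop confirms it. Next I'll localise it.

```bash
cat > h.py <<'E'
import numpy as np, cv2
from scipy.spatial.transform import Rotation as R
from scipy.optimize import least_squares
from cell import sensors, imaging
def q(a): return R.from_quat(np.roll(a,-1))
def proj(n,P):
    c=imaging.calibration(n); p=q(c['attitude']).inv().apply(np.atleast_2d(P)-c['eye'])
    s=p[:,:2]/p[:,2:]; s=s*(1+c['k1']*(s**2).sum(1,keepdims=True))
    return s*[c['fx'],c['fy']]+[c['cx'],c['cy']]
def back(n,uv,z):
    c=imaging.calibration(n); d=(np.atleast_2d(uv)-[c['cx'],c['cy']])/[c['fx'],c['fy']]
    s=d.copy()
    for _ in range(8): s=d/(1+c['k1']*(s**2).sum(1,keepdims=True))
    r=q(c['attitude']).apply(np.c_[s,np.ones(len(s))])
    return c['eye']+r*((np.asarray(z)-c['eye'][2])/r[:,2])[:,None]
def pose2(x,y,a,L):
    L=np.atleast_2d(L); c,s=np.cos(a),np.sin(a)
    return np.c_[x+c*L[:,0]-s*L[:,1],y+s*L[:,0]+c*L[:,1],L[:,2]]
def inv2(x,y,a,P):
    P=np.atleast_2d(P); c,s=np.cos(a),np.sin(a); d=P[:,:2]-[x,y]
    return np.c_[c*d[:,0]+s*d[:,1],-s*d[:,0]+c*d[:,1],P[:,2]]
def fit(L,obs,x0):
    f=lambda v:np.concatenate([(proj(n,pose2(*v,np.array(L)[i]))-uv).ravel() for n,i,uv in obs])
    r=least_squares(f,x0,x_scale=[.01,.01,.05]); return r.x,f(r.x)
E
python3 - <<'E'
from h import *
t=lambda p:np.array(p)/3+[150,110]-1/3
s=lambda p:np.array(p)/3.7+[160,170]-.36
L=[[.17,.17,.018],[.17,-.2,.018],[-.1,-.2,.018],[-.1,.17,.018],[.02,-.15,.032],[-.03,.1,.032]]
T=t([[174,52],[556,79],[540,361],[148,330],[497,227],[226,260]])
S=s([[63,427],[220,94],[531,135],[443,489],[372,146],[359,403]])
for obs in ([("top",list(range(5)),T[:5])],[("side",list(range(4)),S[:4])],[("top",list(range(5)),T[:5]),("side",list(range(4)),S[:4])]):
    v,r=fit(L,obs,[.45,.03,0]); print(v.round(4),r.round(1))
J=v
np.save("jig.npy",J)
# rail top corners: far-left, far-right, near-right, near-left
L=[[.02,.1,.04],[.02,-.1,.04],[-.02,-.1,.04],[-.02,.1,.04]]
T=t([[262,234],[476,268],[470,312],[258,276]])
S=s([[341,332],[424,154],[470,164],[392,347]])
for obs in ([("top",list(range(4)),T)],[("side",list(range(4)),S)],[("top",list(range(4)),T),("side",list(range(4)),S)]):
    v,r=fit(L,obs,[.4,.0,0]); print("rail",v.round(4),r.round(1), inv2(*J,[v[0],v[1],0]).round(4), v[2]-J[2])
np.save("rail.npy",v)
print("handle_end",proj("top",pose2(*J,[.058,.045,.138])),proj("side",pose2(*J,[.058,.045,.138])))
E
```

```text
[ 0.5698  0.0775 -0.1017] [ 0.1  0.2  0.5 -0.   0.2 -0.3 -0.6  0.2 -0.2 -0.1]
[ 0.5656  0.0818 -0.1048] [-0.8 -0.5 -0.4 -0.2  0.3  0.3  0.8  0.1]
[ 0.568   0.0787 -0.1017] [-0.3  0.8  0.1  0.6 -0.3  0.4 -1.   0.8 -0.6  0.6 -1.3 -1.3 -1.2 -0.7
 -0.6 -0.5  0.2 -1. ]
rail [ 0.534   0.0483 -0.1896] [ 0.4 -0.   0.3  0.2  0.  -0.3 -0.8  0.1] [[-0.0307 -0.0337  0.    ]] -0.08783438181225162
rail [ 0.5306  0.054  -0.1993] [-0.3  0.1 -0.3  0.4  0.3  0.3  0.4 -0.6] [[-0.0346 -0.0284  0.    ]] -0.09755614223763714
rail [ 0.5325  0.0501 -0.1933] [-0.2  0.4 -0.3  0.9 -0.6  0.5 -1.4  0.5 -0.6 -1.  -1.  -0.5 -0.4 -0.6
  0.1 -1.8] [[-0.0324 -0.032   0.    ]] -0.09156946978211475
handle_end [[242.46447124 159.02392152]] [[228.48186954 222.52042969]]
```

```bash
cat >> h.py <<'E'
J=np.load("jig.npy") if __import__('os').path.exists("jig.npy") else None
def Rt(tilt):
    a=J[2]; jx=np.array([np.cos(a),np.sin(a),0]); jy=np.array([-np.sin(a),np.cos(a),0]); t=np.radians(tilt)
    z=np.sin(t)*jx-np.cos(t)*np.array([0,0,1]); return np.c_[np.cross(jy,z),jy,z]
def plan(*targets,tilt=20):
    s=sensors.get_state(); R0=q(s['orientation']).as_matrix()
    print("t",s['t'],"jig pos",(inv2(*J,s['position'])*1000).round(1),"F jig",inv2(0,0,J[2],s['ft_force']).round(2))
    for T in targets:
        P=pose2(*J,np.array(T)/1000)[0]
        print(T,"slide",(R0.T@(P-s['position'])*1000).round(1),"turn",np.degrees(R.from_matrix(R0.T@Rt(tilt)).as_rotvec()).round(2))
E
python3 - <<'E'
from h import *
plan([-110,-32,220],[-94,-32,120],[-94,-32,39])
E
```

```text
t 0.9 jig pos [[-433.4  476.7  228.6]] F jig [[-0.06  0.43  0.04]]
[-110, -32, 220] slide [-417.6 -434.7    8.6] turn [ -1.98 -19.93 -11.29]
[-94, -32, 120] slide [-433.3 -431.5  108.6] turn [ -1.98 -19.93 -11.29]
[-94, -32, 39] slide [-433.3 -431.6  189.6] turn [ -1.98 -19.93 -11.29]
```

```bash
python3 -m handwheel '{"claw":[91.9,91.9,91.9,91.9,91.9,91.9,91.9,91.9,91.9,91.9,91.9,91.9],"slide":[[-25,-26,0],[-50,-52,0],[-75,-78,0],[-100,-104,0],[-128,-133,0],[-155,-161,0],[-183,-190,0],[-210,-219,0],[-238,-247,0],[-265,-276,0],[-290,-302,0],[-310,-323,0]],"turn":[[0,-2,-1],[0,-4,-2],[0,-6,-3],[-1,-8,-5],[-1,-10,-6],[-1,-12,-7],[-1,-14,-8],[-2,-16,-9],[-2,-18,-10],[-2,-19.9,-11.3],[-2,-19.9,-11.3],[-2,-19.9,-11.3]]}'
python3 - <<'E'
from h import *
plan([-110,-32,220],[-94,-32,120],[-94,-32,39])
E
```

```text
t: 1.9
position: [0.3856, 0.1945, 0.2287]
orientation: [0.174, 0.05, 0.984, -0.009]
ft_force: [-0.2, 0.2, -0.8]
finger_gap: 0.0919
t 1.9 jig pos [[-193.2   96.7  228.7]] F jig [[-0.25  0.2  -0.82]]
[-110, -32, 220] slide [ -75.1 -128.8   36.6] turn [0.02 0.02 0.06]
[-94, -32, 120] slide [ -55.9 -128.8  136.1] turn [0.02 0.02 0.06]
[-94, -32, 39] slide [ -28.2 -128.8  212.2] turn [0.02 0.02 0.06]
```

```bash
python3 -m handwheel '{"claw":[91.9,91.9,91.9,91.9,91.9,91.9,91.9,91.9,91.9,91.9,91.9],"slide":[[-18,-30,9],[-36,-60,18],[-56,-95,27],[-75,-128.8,36.6],[-70,-128.8,65],[-63,-128.8,100],[-56,-128.8,136],[-46,-128.8,163],[-36,-128.8,190],[-33,-128.8,199],[-33,-128.8,199]],"turn":[[0,0,0],[0,0,0],[0,0,0],[0,0,0],[0,0,0],[0,0,0],[0,0,0],[0,0,0],[0,0,0],[0,0,0],[0,0,0]]}'
python3 - <<'E'
from h import *
cv2.imwrite("pics/top1.png",cv2.resize(imaging.snapshot("top")[110:310,150:390],None,fx=3,fy=3))
cv2.imwrite("pics/side1.png",cv2.resize(imaging.snapshot("side")[130:330,160:400],None,fx=3,fy=3))
plan([-94,-32,39],[-34,-32,39])
E
```

```text
t: 2.82
position: [0.4695, 0.056, 0.0505]
orientation: [0.171, 0.049, 0.984, -0.009]
ft_force: [-0.2, -0.4, 0.8]
finger_gap: 0.0921
t 2.9167 jig pos [[-93.9 -32.1  53.1]] F jig [[0.36 0.55 0.53]]
[-94, -32, 39] slide [ 4.9  0.1 13.2] turn [-0.   -0.02  0.07]
[-34, -32, 39] slide [-51.5   0.   33.7] turn [-0.   -0.02  0.07]
```

View pics/top1.png

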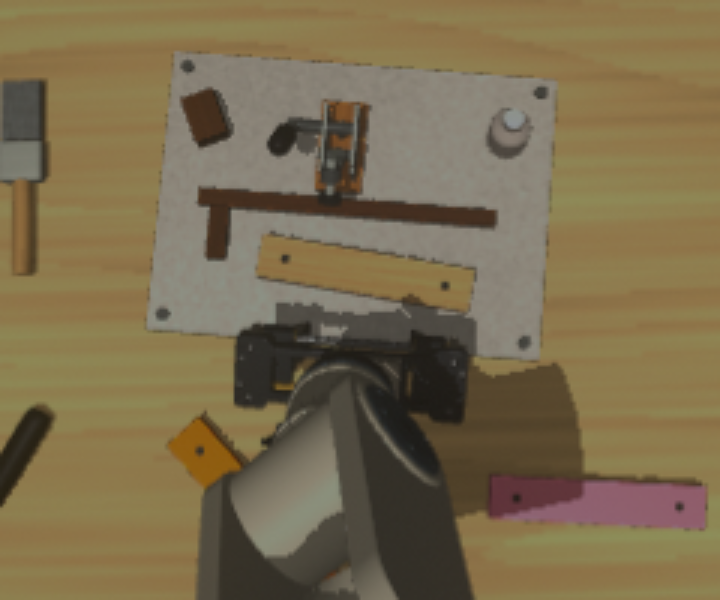

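View pics/side1.png

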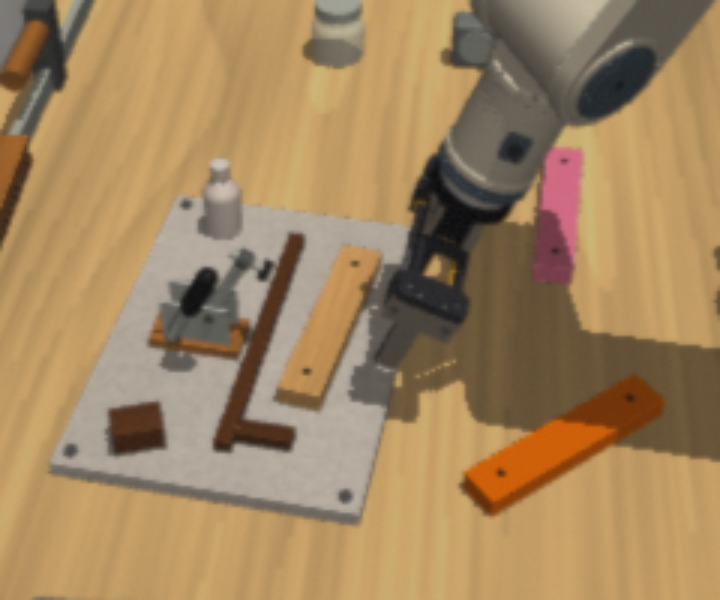

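The top view shows the open gripper just short of the rail's near edge, with the rail unmoved (crop 258–476, 234–312). I'll lower and push in +x in small steps.

```bash
python3 -m handwheel '{"claw":[91.9,91.9,91.9,91.9,91.9,91.9,91.9,91.9,91.9,91.9,91.9,91.9],"slide":[[2.5,0,7],[4.9,0,13],[4.9,0,13],[0,0,14.9],[-5,0,16.8],[-9.5,0,18.4],[-14,0,20],[-18.5,0,21.7],[-23,0,23.4],[-27.5,0,25],[-32,0,26.6],[-36,0,28]],"turn":[[0,0,0],[0,0,0],[0,0,0],[0,0,0],[0,0,0],[0,0,0],[0,0,0],[0,0,0],[0,0,0],[0,0,0],[0,0,0],[0,0,0]]}'
python3 - <<'E'
from h import *
cv2.imwrite("pics/top2.png",cv2.resize(imaging.snapshot("top")[110:310,150:390],None,fx=3,fy=3))
plan([-44,-32,39],[-34,-32,39],[-30,-32,39])
E
```

```text
t: 3.92
position: [0.5148, 0.0519, 0.039]
orientation: [0.173, 0.049, 0.984, -0.009]
ft_force: [-0.9, 0.3, 0.8]
finger_gap: 0.0919
t 3.9667 jig pos [[-49.2 -31.8  39.2]] F jig [[0.89 0.51 0.53]]
[-44, -32, 39] slide [-4.8 -0.2  2. ] turn [0.02 0.03 0.07]
[-34, -32, 39] slide [-14.2  -0.2   5.4] turn [0.02 0.03 0.07]
[-30, -32, 39] slide [-17.9  -0.2   6.8] turn [0.02 0.03 0.07]
```

View pics/top2.png

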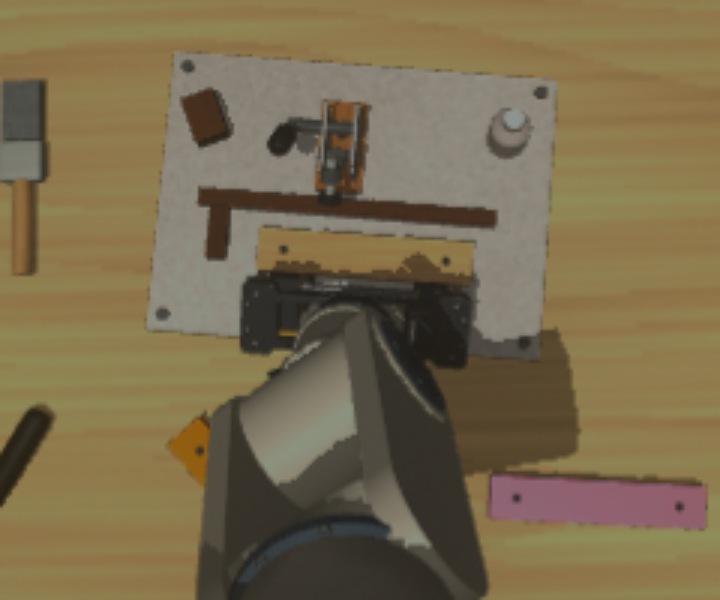

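The rail is squared up, about 15 mm from the fence. I'll keep pushing in smaller steps.

```bash
python3 -m handwheel '{"claw":[91.9,91.9,91.9,91.9,91.9,91.9],"slide":[[-3,0,1.3],[-6,0,2.4],[-9,0,3.5],[-12,0,4.6],[-14,0,5.4],[-14,0,5.4]],"turn":[[0,0,0],[0,0,0],[0,0,0],[0,0,0],[0,0,0],[0,0,0]]}'
python3 - <<'E'
from h import *
plan([-34,-32,39],[-30,-32,39])
E
```

```text
t: 4.47
position: [0.5314, 0.0506, 0.039]
orientation: [0.174, 0.049, 0.983, -0.009]
ft_force: [-0.8, 0.1, -0.3]
finger_gap: 0.092
t 4.4667 jig pos [[-33.5 -31.7  39. ]] F jig [[-0.76 -0.02 -0.29]]
[-34, -32, 39] slide [ 0.5 -0.3 -0.1] turn [0.02 0.06 0.07]
[-30, -32, 39] slide [-3.3 -0.3  1.2] turn [0.02 0.06 0.07]
```

```bash
python3 -m handwheel '{"claw":[91.9,91.9,91.9,91.9],"slide":[[-1,0,0.3],[-2,0,0.7],[-3,0,1.1],[-3,0,1.1]],"turn":[[0,0,0],[0,0,0],[0,0,0],[0,0,0]]}'
python3 - <<'E'
from h import *
plan([-30,-32,39])
E
```

```text
t: 4.8
position: [0.5327, 0.0502, 0.0384]
orientation: [0.172, 0.05, 0.984, -0.009]
ft_force: [-7.8, 5.1, 7.6]
finger_gap: 0.0919
t 4.8 jig pos [[-32.2 -32.   38.4]] F jig [[-8.33  4.32  7.63]]
[-30, -32, 39] slide [-2.2 -0.   0.2] turn [-0.02 -0.11  0.05]
```

```bash
python3 - <<'E'
from h import *
plan([-60,-32,42],[-60,-32,75],[-60,-165,75],[-10,-165,75],[-10,-165,40])
E
```

```text
t 4.8 jig pos [[-32.2 -32.   38.4]] F jig [[-8.33  4.32  7.63]]
[-60, -32, 42] slide [ 25.    0.  -12.8] turn [-0.02 -0.11  0.05]
[-60, -32, 75] slide [ 13.7  -0.  -43.9] turn [-0.02 -0.11  0.05]
[-60, -165, 75] slide [  13.9 -133.   -43.8] turn [-0.02 -0.11  0.05]
[-10, -165, 75] slide [ -33.2 -133.1  -26.8] turn [-0.02 -0.11  0.05]
[-10, -165, 40] slide [ -21.2 -133.     6.1] turn [-0.02 -0.11  0.05]
```

```bash
python3 -m handwheel '{"claw":[91.9,91.9,91.9,0,0,0,0,0,0,0,0,0],"slide":[[12,0,-6],[25,0,-12.8],[13.7,0,-43.9],[13.7,-30,-43.9],[13.8,-65,-43.9],[13.9,-100,-43.8],[13.9,-133,-43.8],[-10,-133,-35.3],[-33,-133,-26.8],[-33,-133,-26.8],[-26,-133,-8],[-26,-133,-8]],"turn":[[0,0,0],[0,0,0],[0,0,0],[0,0,0],[0,0,0],[0,0,0],[0,0,0],[0,0,0],[0,0,0],[0,0,0],[0,0,0],[0,0,0]]}'
python3 - <<'E'
from h import *
cv2.imwrite("pics/top3.png",cv2.resize(imaging.snapshot("top")[110:310,150:390],None,fx=3,fy=3))
cv2.imwrite("pics/side3.png",cv2.resize(imaging.snapshot("side")[130:330,160:400],None,fx=3,fy=3))
plan([-10,-165,40],[-10,-118,40]); print(sensors.get_state()['finger_gap'])
E
```

```text
t: 5.8
position: [0.5397, -0.0841, 0.0529]
orientation: [0.171, 0.05, 0.984, -0.009]
ft_force: [-1.5, 0.5, -0.3]
finger_gap: 0.034
t 5.9 jig pos [[ -11.4 -164.7   54.3]] F jig [[ 0.01 -0.26 -0.86]]
[-10, -165, 40] slide [ 3.5 -0.3 13.9] turn [-0.01 -0.24  0.07]
[-10, -118, 40] slide [ 3.4 46.7 13.9] turn [-0.01 -0.24  0.07]
0.025849498798493003
```

View pics/top3.png

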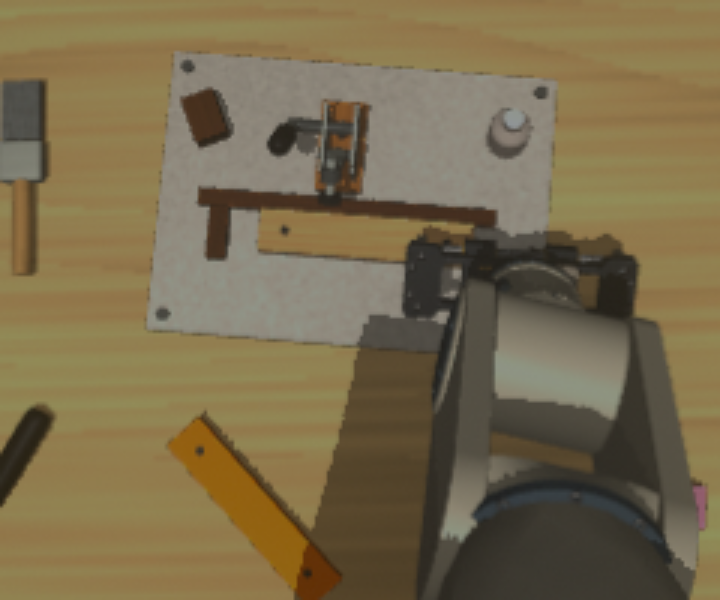

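View pics/side3.png

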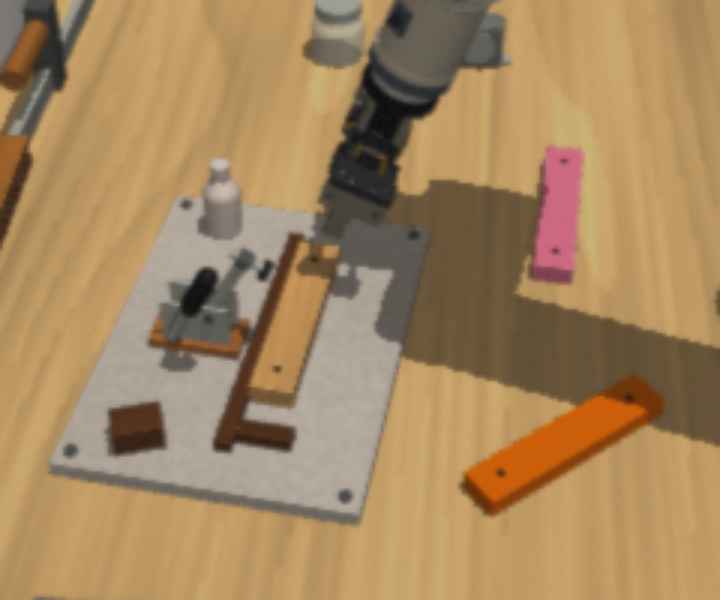

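Rail is flat on the fence with its left end about 30 mm from the stop. I'll let the fingers close and then lower.

```bash
python3 -m handwheel '{"claw":[0,0,0,0,0,0,0,0],"slide":[[0,0,0],[0,0,0],[0,0,0],[0,0,0],[2,0,7],[3.4,0,13.7],[3.4,0,13.7],[3.4,0,13.7]],"turn":[[0,0,0],[0,0,0],[0,0,0],[0,0,0],[0,0,0],[0,0,0],[0,0,0],[0,0,0]]}'
python3 -m handwheel '{"claw":[0,0,0,0,0,0,0,0],"slide":[[0,4,0],[0,8,0],[0,12,0],[0,16,0],[0,20,0],[0,24,0],[0,28,0],[0,32,0]],"turn":[[0,0,0],[0,0,0],[0,0,0],[0,0,0],[0,0,0],[0,0,0],[0,0,0],[0,0,0]]}'
python3 - <<'E'
from h import *
cv2.imwrite("pics/top4.png",cv2.resize(imaging.snapshot("top")[110:310,150:390],None,fx=3,fy=3))
plan([-10,-118,40]); print(sensors.get_state()['finger_gap'])
E
```

```text
t: 6.57
position: [0.5408, -0.084, 0.0394]
orientation: [0.171, 0.05, 0.984, -0.009]
ft_force: [-0.1, 0.1, -1.0]
finger_gap: 0.0002
t: 7.23
position: [0.5442, -0.0518, 0.0395]
orientation: [0.171, 0.05, 0.984, -0.009]
ft_force: [0.5, -2.0, 0.4]
finger_gap: 0.0005
t 7.2833 jig pos [[ -10.4 -131.8   39.5]] F jig [[-0.13  0.34 -0.1 ]]
[-10, -118, 40] slide [-0.6 13.8 -0.4] turn [ 0.   -0.31  0.07]
0.000875311719349874
```

View pics/top4.png

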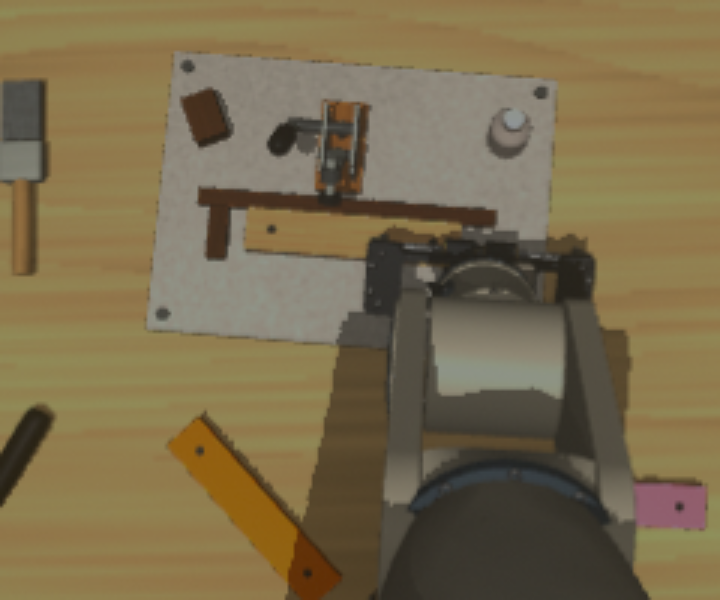

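Rail slid about 12 mm, with roughly 16 mm left (crop 245 to 229).

```bash
python3 -m handwheel '{"claw":[0,0,0,0,0,0],"slide":[[0,3,0],[0,6,0],[0,9,0],[0,11,0],[0,13,0],[0,13,0]],"turn":[[0,0,0],[0,0,0],[0,0,0],[0,0,0],[0,0,0],[0,0,0]]}'
python3 -m handwheel '{"claw":[0,0,0],"slide":[[0,1,0],[0,2,0],[0,2,0]],"turn":[[0,0,0],[0,0,0],[0,0,0]]}'
python3 - <<'E'
from h import *
plan([-10,-118,40])
E
```

```text
t: 7.78
position: [0.5455, -0.0381, 0.0395]
orientation: [0.171, 0.049, 0.984, -0.009]
ft_force: [-0.3, -0.1, 0.6]
finger_gap: 0.0006
t: 8.03
position: [0.5458, -0.0361, 0.0395]
orientation: [0.171, 0.049, 0.984, -0.009]
ft_force: [0.3, 0.3, -0.2]
finger_gap: 0.0007
t 8.0333 jig pos [[ -10.4 -116.5   39.5]] F jig [[ 0.3   0.29 -0.18]]
[-10, -118, 40] slide [-0.6 -1.5 -0.3] turn [ 0.01 -0.31  0.08]
```

```bash
python3 -m handwheel '{"claw":[0,0,0,0],"slide":[[0,1,0],[0,2,0],[0,3,0],[0,3,0]],"turn":[[0,0,0],[0,0,0],[0,0,0],[0,0,0]]}'
python3 - <<'E'
from h import *
cv2.imwrite("pics/top5.png",cv2.resize(imaging.snapshot("top")[160:260,200:340],None,fx=5,fy=5,interpolation=cv2.INTER_CUBIC))
plan([-10,-118,40])
E
```

```text
t: 8.37
position: [0.546, -0.0334, 0.0395]
orientation: [0.171, 0.049, 0.984, -0.009]
ft_force: [-1.7, -6.3, 0.2]
finger_gap: 0.0003
t 8.4167 jig pos [[ -10.5 -113.8   39.5]] F jig [[ 0.13 -5.95  0.87]]
[-10, -118, 40] slide [-0.7 -4.2 -0.3] turn [-0.01 -0.32  0.08]
```

View pics/top5.png

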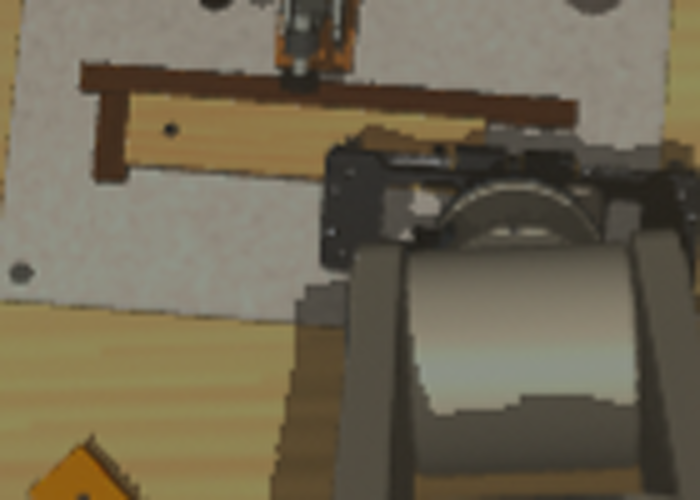

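The rail is against the stop, with a 6 N reaction. I'll back off, go round and re-press it onto the fence at mid-length.

```bash
python3 - <<'E'
from h import *
plan([-10,-124,40],[-70,-124,40],[-70,-5,40],[-45,-5,40],[-36,-5,40])
E
```

```text
t 8.4167 jig pos [[ -10.5 -113.8   39.5]] F jig [[ 0.13 -5.95  0.87]]
[-10, -124, 40] slide [ -0.7 -10.2  -0.3] turn [-0.01 -0.32  0.08]
[-70, -124, 40] slide [ 55.8 -10.1 -20.5] turn [-0.01 -0.32  0.08]
[-70, -5, 40] slide [ 55.7 108.9 -20.6] turn [-0.01 -0.32  0.08]
[-45, -5, 40] slide [ 32.1 108.8 -12.1] turn [-0.01 -0.32  0.08]
[-36, -5, 40] slide [ 23.6 108.8  -9.1] turn [-0.01 -0.32  0.08]
```

```bash
python3 -m handwheel '{"claw":[0,0,0,0,0,0,0,0,0,0,0,0],"slide":[[0,-5,0],[0,-10,0],[28,-10,-10],[55,-10,-20.5],[55.7,20,-20.5],[55.7,55,-20.6],[55.7,90,-20.6],[55.7,108.9,-20.6],[44,108.9,-16],[32,108.9,-12],[27,108.9,-10],[24,108.9,-9.2]],"turn":[[0,0,0],[0,0,0],[0,0,0],[0,0,0],[0,0,0],[0,0,0],[0,0,0],[0,0,0],[0,0,0],[0,0,0],[0,0,0],[0,0,0]]}'
python3 -m handwheel '{"claw":[0,0,0,0,0],"slide":[[-2,0,0.7],[-3.5,0,1.2],[-5,0,1.7],[-6,0,2],[-6,0,2]],"turn":[[0,0,0],[0,0,0],[0,0,0],[0,0,0],[0,0,0]]}'
python3 - <<'E'
from h import *
cv2.imwrite("pics/top6.png",cv2.resize(imaging.snapshot("top")[160:260,200:340],None,fx=5,fy=5,interpolation=cv2.INTER_CUBIC))
plan([-60,-5,40],[-60,45,170],[0,45,170],[10,45,145],[10,45,135])
E
```

```text
t: 9.42
position: [0.532, 0.0777, 0.04]
orientation: [0.171, 0.049, 0.984, -0.009]
ft_force: [-0.1, -0.0, 0.0]
finger_gap: 0.0007
t: 9.83
position: [0.5357, 0.0764, 0.0393]
orientation: [0.169, 0.05, 0.984, -0.009]
ft_force: [-9.8, 4.7, 5.9]
finger_gap: 0.0005
t 9.8833 jig pos [[-31.9  -5.6  39.4]] F jig [[-10.59   3.51   5.91]]
[-60, -5, 40] slide [ 26.3   0.6 -10. ] turn [-0.08 -0.5   0.04]
[-60, 45, 170] slide [ -17.1   50.4 -132.6] turn [-0.08 -0.5   0.04]
[0, 45, 170] slide [ -73.7   50.4 -112.6] turn [-0.08 -0.5   0.04]
[10, 45, 145] slide [-74.8  50.4 -85.7] turn [-0.08 -0.5   0.04]
[10, 45, 135] slide [-71.4  50.5 -76.3] turn [-0.08 -0.5   0.04]
```

View pics/top6.png

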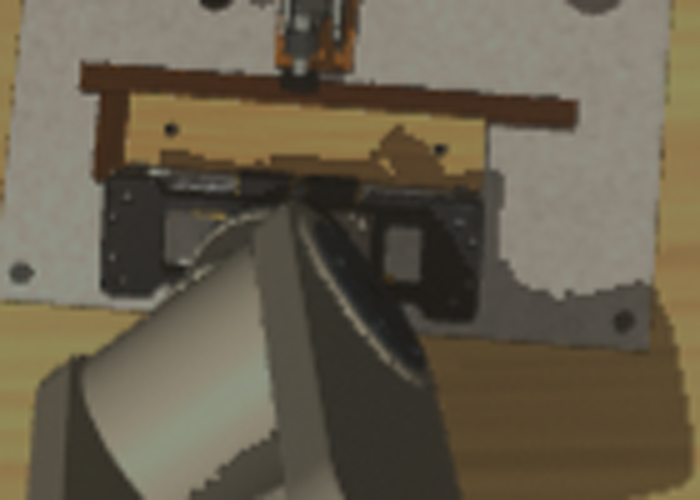

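```bash
python3 -m handwheel '{"claw":[0,0,0,0,0,0,0,0,0,0,0],"slide":[[12,0,-4.5],[26,0,-10],[12,12,-50],[-2,30,-90],[-17,50.4,-132.6],[-17,50.4,-132.6],[-17,50.4,-132.6],[-17,50.4,-132.6],[-17,50.4,-132.6],[-17,50.4,-132.6],[-17,50.4,-132.6]],"turn":[[0,0,0],[0,0,0],[0,-0.2,0],[0,-0.5,0],[0,-0.5,0],[0,-0.5,0],[0,-0.5,0],[0,-0.5,0],[0,-0.5,0],[0,-0.5,0],[0,-0.5,0]]}'
python3 - <<'E'
from h import *
im=imaging.snapshot("top");cv2.imwrite("pics/top7.png",cv2.resize(im[150:240,200:340],None,fx=5.7,fy=5.7,interpolation=cv2.INTER_CUBIC))
im=imaging.snapshot("side");cv2.imwrite("pics/side7.png",cv2.resize(im[190:310,180:320],None,fx=5,fy=5,interpolation=cv2.INTER_CUBIC))
for n in("top","side"):
  # predicted home rail corners and stop face
  print(proj(n,pose2(*J,[[.02,.1,.04],[.02,-.1,.04],[-.02,-.1,.04],[-.02,.1,.04]])).round(1).tolist())
plan([0,45,170],[15,45,142],[35,45,142],[85,45,142])
E
```

```text
t: 10.8
position: [0.5117, 0.1286, 0.1682]
orientation: [0.172, 0.05, 0.984, -0.01]
ft_force: [0.2, -0.3, -0.9]
finger_gap: 0.0005
[[225.4, 179.0], [297.0, 184.1], [295.9, 198.4], [224.0, 193.1]]
[[239.2, 266.6], [256.9, 216.2], [270.3, 218.1], [254.3, 269.0]]
t 10.9 jig pos [[-60.7  44.3 168.7]] F jig [[ 0.34  0.36 -0.6 ]]
[0, 45, 170] slide [-57.5   0.8  19.4] turn [-0.15 -0.11  0.03]
[15, 45, 142] slide [-62.1   0.8  50.8] turn [-0.15 -0.11  0.03]
[35, 45, 142] slide [-80.9   0.9  57.6] turn [-0.15 -0.11  0.03]
[85, 45, 142] slide [-127.9    0.9   74.6] turn [-0.15 -0.11  0.03]
```

View pics/top7.png

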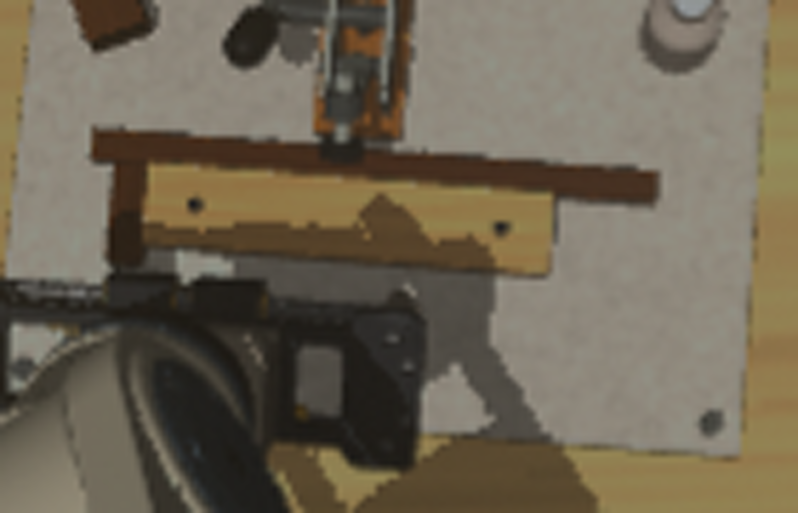

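View pics/side7.png

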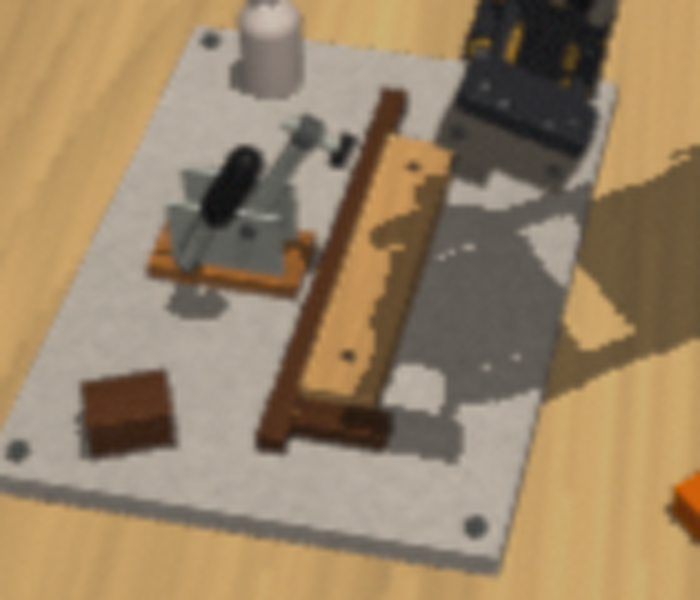

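Predicted and seen rail corners agree: far-right (297.0,184.1) against (297.0,183.7). The fence press had a small −y drag, so I'll re-nudge the end toward the stop to be sure.

```bash
python3 - <<'E'
from h import *
plan([-60,-130,120],[-10,-130,75],[-10,-130,40],[-10,-118,40])
E
```

```text
t 10.9 jig pos [[-60.7  44.3 168.7]] F jig [[ 0.34  0.36 -0.6 ]]
[-60, -130, 120] slide [  16.  -174.1   46.5] turn [-0.15 -0.11  0.03]
[-10, -130, 75] slide [ -15.7 -174.   105.8] turn [-0.15 -0.11  0.03]
[-10, -130, 40] slide [  -3.8 -173.9  138.7] turn [-0.15 -0.11  0.03]
[-10, -118, 40] slide [  -3.8 -161.9  138.7] turn [-0.15 -0.11  0.03]
```

```bash
python3 -m handwheel '{"claw":[0,0,0,0,0,0,0,0,0,0,0,0],"slide":[[3,-35,9],[6,-70,18],[10,-105,28],[13,-140,37],[16,-174,46.5],[0,-174,76],[-15.7,-174,105.8],[-15.7,-174,105.8],[-9,-174,124],[-4,-174,138.7],[-4,-170,138.7],[-4,-165,138.7]],"turn":[[0,0,0],[0,0,0],[0,0,0],[0,0,0],[0,0,0],[0,0,0],[0,0,0],[0,0,0],[0,0,0],[0,0,0],[0,0,0],[0,0,0]]}'
python3 - <<'E'
from h import *
plan([-10,-114,40])
E
```

```text
t: 11.9
position: [0.5446, -0.0406, 0.0392]
orientation: [0.171, 0.05, 0.984, -0.01]
ft_force: [0.5, 0.6, 0.8]
finger_gap: 0.0007
t 11.9 jig pos [[ -11.1 -121.1   39.2]] F jig [[0.43 0.66 0.81]]
[-10, -114, 40] slide [-1.3  7.1 -0.4] turn [-0.17 -0.28 -0.  ]
```

```bash
python3 -m handwheel '{"claw":[0,0,0,0,0,0,0],"slide":[[0,2,0],[0,4,0],[0,5.5,0],[0,6.5,0],[0,7.5,0],[0,8.5,0],[0,8.5,0]],"turn":[[0,0,0],[0,0,0],[0,0,0],[0,0,0],[0,0,0],[0,0,0],[0,0,0]]}'
python3 - <<'E'
from h import *
plan([-10,-130,40],[-10,-130,75],[-60,-130,120],[-60,45,170],[10,45,165],[15,45,142])
E
```

```text
t: 12.48
position: [0.5456, -0.0332, 0.0398]
orientation: [0.171, 0.051, 0.984, -0.011]
ft_force: [-2.4, -13.2, 5.3]
finger_gap: 0.0002
t 12.4833 jig pos [[ -10.8 -113.6   39.8]] F jig [[ -1.01 -13.34   5.27]]
[-10, -130, 40] slide [ -0.9 -16.4   0.2] turn [-0.22 -0.25 -0.01]
[-10, -130, 75] slide [-12.7 -16.6 -32.8] turn [-0.22 -0.25 -0.01]
[-60, -130, 120] slide [ 19.2 -16.8 -92. ] turn [-0.22 -0.25 -0.01]
[-60, 45, 170] slide [   2.3  158.  -139.8] turn [-0.22 -0.25 -0.01]
[10, 45, 165] slide [ -61.9  158.1 -111.4] turn [-0.22 -0.25 -0.01]
[15, 45, 142] slide [-58.8 158.2 -88.1] turn [-0.22 -0.25 -0.01]
```

```bash
python3 -m handwheel '{"claw":[0,0,0,0,0,0,0,0,0,0,0,0],"slide":[[0,-6,0],[-1,-16.4,0],[-12.7,-16.6,-32.8],[3,-16.7,-62],[19,-16.8,-92],[16,15,-101],[12,50,-112],[9,85,-121],[5,120,-131],[2.3,158,-139.8],[2.3,158,-139.8],[2.3,158,-139.8]],"turn":[[0,0,0],[0,0,0],[0,0,0],[0,0,0],[0,0,0],[0,0,0],[0,0,0],[-0.2,0,0],[-0.2,-0.2,0],[-0.2,-0.2,0],[-0.2,-0.2,0],[-0.2,-0.2,0]]}'
python3 - <<'E'
from h import *
plan([10,45,165],[15,45,142])
E
```

```text
t: 13.48
position: [0.5132, 0.1317, 0.1708]
orientation: [0.174, 0.048, 0.984, -0.008]
ft_force: [0.2, -0.5, -0.3]
finger_gap: 0.0004
t 13.4833 jig pos [[-59.9  47.2 170.8]] F jig [[ 0.25 -0.46 -0.27]]
[10, 45, 165] slide [-63.7  -2.4  29.4] turn [0.09 0.03 0.19]
[15, 45, 142] slide [-60.5  -2.4  52.8] turn [0.09 0.03 0.19]
```

```bash
python3 -m handwheel '{"claw":[0,0,0,0,0,0],"slide":[[-32,-1,15],[-62,-2.4,28],[-62,-2.4,40],[-60.5,-2.4,52.8],[-60.5,-2.4,52.8],[-60.5,-2.4,52.8]],"turn":[[0,0,0],[0,0,0],[0,0,0],[0,0,0],[0,0,0],[0,0,0]]}'
python3 - <<'E'
from h import *
im=imaging.snapshot("top");cv2.imwrite("pics/top8.png",cv2.resize(im[120:240,190:340],None,fx=5,fy=5,interpolation=cv2.INTER_CUBIC))
im=imaging.snapshot("side");cv2.imwrite("pics/side8.png",cv2.resize(im[170:310,180:320],None,fx=4.2,fy=4.2,interpolation=cv2.INTER_CUBIC))
plan([15,45,142],[35,45,142],[85,45,142])
E
```

```text
t: 13.98
position: [0.586, 0.1203, 0.1405]
orientation: [0.172, 0.049, 0.984, -0.009]
ft_force: [-0.4, -0.2, 0.5]
finger_gap: 0.0002
t 14.0833 jig pos [[ 14.5  44.2 142. ]] F jig [[ 0.31 -0.12  0.58]]
[15, 45, 142] slide [-0.5  0.8  0.2] turn [ 0.06 -0.    0.15]
[35, 45, 142] slide [-19.3   0.8   7. ] turn [ 0.06 -0.    0.15]
[85, 45, 142] slide [-66.3   0.6  24.1] turn [ 0.06 -0.    0.15]
```

View pics/top8.png

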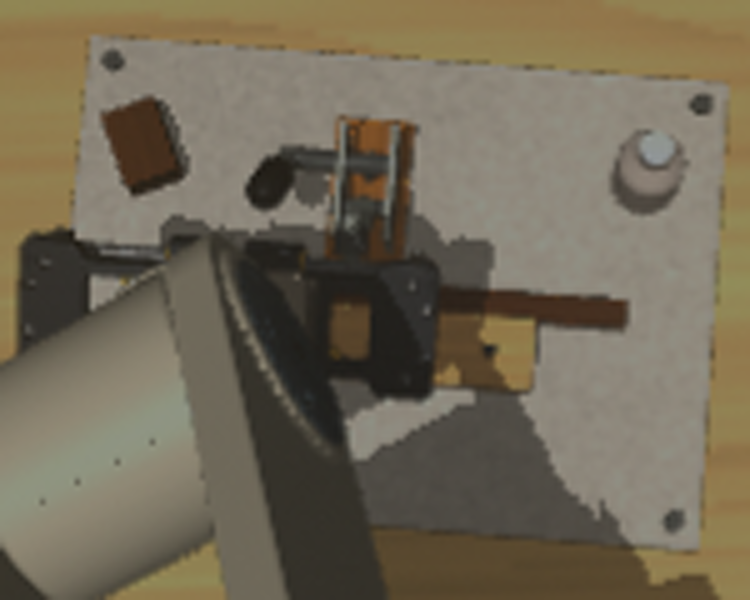

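View pics/side8.png

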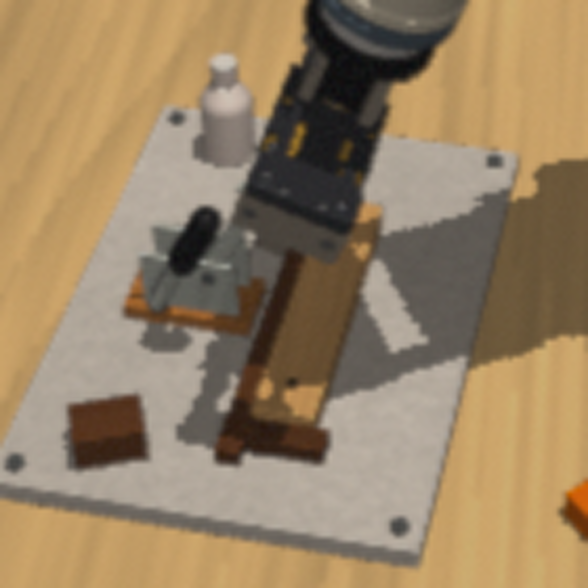

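The finger tip is in front of the grip (side ~ (250,215) in the crop) with nothing touched. I'll push the handle.

```bash
python3 -m handwheel '{"claw":[0,0,0,0,0,0,0,0],"slide":[[-5,0.5,2],[-10,0.8,3.6],[-15,0.8,5.5],[-20,0.8,7.3],[-25,0.8,9.1],[-30,0.8,10.9],[-35,0.8,12.7],[-35,0.8,12.7]],"turn":[[0,0,0],[0,0,0],[0,0,0],[0,0,0],[0,0,0],[0,0,0],[0,0,0],[0,0,0]]}'
python3 - <<'E'
from h import *
im=imaging.snapshot("side");cv2.imwrite("pics/side9.png",cv2.resize(im[170:310,180:320],None,fx=4.2,fy=4.2,interpolation=cv2.INTER_CUBIC))
plan([65,45,142],[85,45,142])
E
```

```text
t: 14.75
position: [0.6234, 0.1179, 0.1412]
orientation: [0.172, 0.049, 0.984, -0.009]
ft_force: [-4.3, 0.3, 0.6]
finger_gap: 0.0005
t 14.8 jig pos [[ 50.8  44.6 141. ]] F jig [[-4.83 -0.28 -0.17]]
[65, 45, 142] slide [-13.7   0.4   3.9] turn [-0.01 -0.19  0.14]
[85, 45, 142] slide [-32.5   0.3  10.7] turn [-0.01 -0.19  0.14]
```

View pics/side9.png

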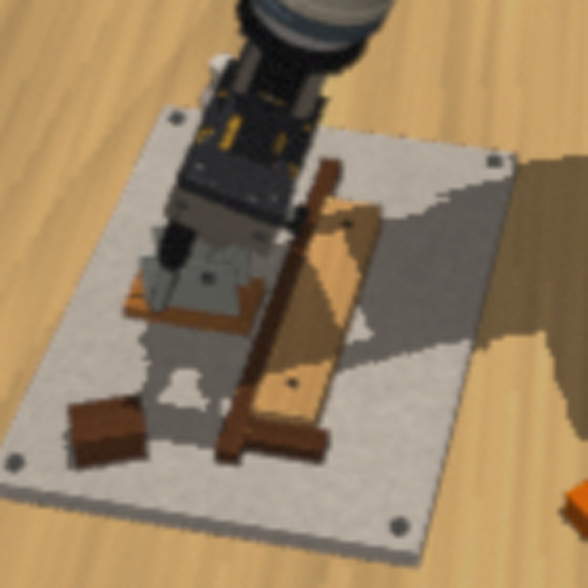

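```bash
python3 -m handwheel '{"claw":[0,0,0,0,0,0,0,0,0,0],"slide":[[-4,0,1],[-8,0,2.2],[-12,0,3.5],[-16,0,5],[-20,0,6.3],[-24,0,7.7],[-28,0,9],[-32,0,10.5],[-35,0,11.6],[-35,0,11.6]],"turn":[[0,0,0],[0,0,0],[0,0,0],[0,0,0],[0,0,0],[0,0,0],[0,0,0],[0,0,0],[0,0,0],[0,0,0]]}'
python3 - <<'E'
from h import *
im=imaging.snapshot("side");cv2.imwrite("pics/side10.png",cv2.resize(im[170:310,180:320],None,fx=4.2,fy=4.2,interpolation=cv2.INTER_CUBIC))
plan([95,45,142],[80,45,160],[-60,45,220])
E
```

```text
t: 15.63
position: [0.6609, 0.1143, 0.1422]
orientation: [0.172, 0.049, 0.984, -0.009]
ft_force: [0.2, 0.8, -0.1]
finger_gap: 0.0003
t 15.6833 jig pos [[ 88.3  44.7 142. ]] F jig [[-0.8   0.32  0.27]]
[95, 45, 142] slide [-6.3  0.2  2.3] turn [-0.   -0.16  0.13]
[80, 45, 160] slide [  1.7   0.3 -19.7] turn [-0.   -0.16  0.13]
[-60, 45, 220] slide [ 113.     0.5 -123.7] turn [-0.   -0.16  0.13]
```

View pics/side10.png

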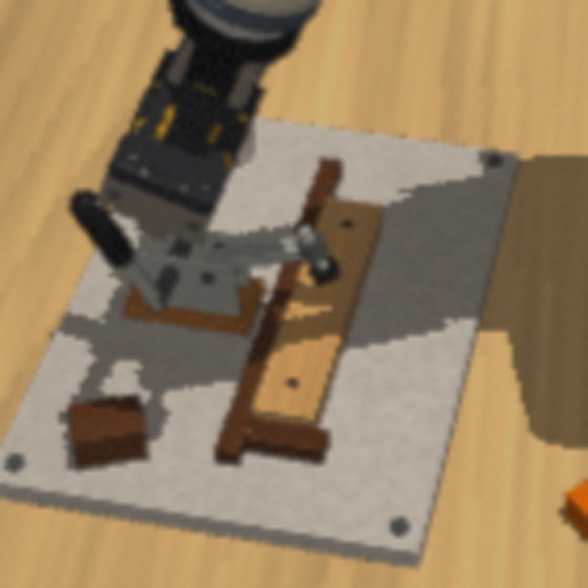

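The handle snapped over and the foot is down on the rail's middle. I'll retract and check.

```bash
python3 -m handwheel '{"claw":[0,0,0,0,0,0,0,0,0,0,0,0],"slide":[[1,0,-15],[2,0,-30],[25,0,-55],[50,0,-80],[80,0,-105],[113,0.5,-124],[140,0.5,-135],[170,0.5,-145],[200,0.5,-155],[230,0.5,-165],[230,0.5,-165],[230,0.5,-165]],"turn":[[0,0,0],[0,0,0],[0,0,0],[0,0,0],[0,0,0],[0,0,0],[0,0,0],[0,0,0],[0,0,0],[0,0,0],[0,0,0],[0,0,0]]}'
python3 - <<'E'
from h import *
im=imaging.snapshot("top");cv2.imwrite("pics/top11.png",cv2.resize(im[120:240,190:340],None,fx=5,fy=5,interpolation=cv2.INTER_CUBIC))
im=imaging.snapshot("side");cv2.imwrite("pics/side11.png",cv2.resize(im[170:310,160:320],None,fx=4.2,fy=4.2,interpolation=cv2.INTER_CUBIC)); cv2.imwrite("pics/side11f.png",im)
for n in("top","side"):
  print(n,"locked end pred",proj(n,pose2(*J,[.164,.045,.111])).round(1),"foot pred",proj(n,pose2(*J,[0,0,.065])).round(1),
  [(round(d['conf'],2),d['pixel']) for t in("handle_end","foot","rail_center") for d in imaging.pinpoint(n,t)[:2]],
  "rail pred",proj(n,pose2(*J,[0,0,.029])).round(1), proj(n,pose2(*J,[[.02,.1,.04],[.02,-.1,.04],[-.02,-.1,.04],[-.02,.1,.04]])).round(1).tolist())
plan()
E
```

```text
t: 16.68
position: [0.3885, 0.1423, 0.2195]
orientation: [0.173, 0.048, 0.984, -0.009]
ft_force: [0.3, -0.4, 0.8]
finger_gap: 0.0005
top locked end pred [[247.  122.4]] foot pred [[259.9 187.2]] [(0.69, [249.4, 122.6]), (0.69, [157.4, 169.4]), (0.57, [262.2, 185.0]), (0.82, [349.2, 272.4]), (0.77, [259.0, 188.5])] rail pred [[260.7 189.2]] [[225.4, 179.0], [297.0, 184.1], [295.9, 198.4], [224.0, 193.1]]
side locked end pred [[189.9 224.6]] foot pred [[255.5 234.4]] [(0.54, [191.3, 218.3]), (0.38, [256.1, 233.1]), (0.87, [254.4, 246.6]), (0.86, [351.1, 276.5])] rail pred [[255.8 243.8]] [[239.2, 266.6], [256.9, 216.2], [270.3, 218.1], [254.3, 269.0]]
t 17.0833 jig pos [[-183.6   44.6  219. ]] F jig [[-0.48  0.52 -0.61]]
```

View pics/top11.png

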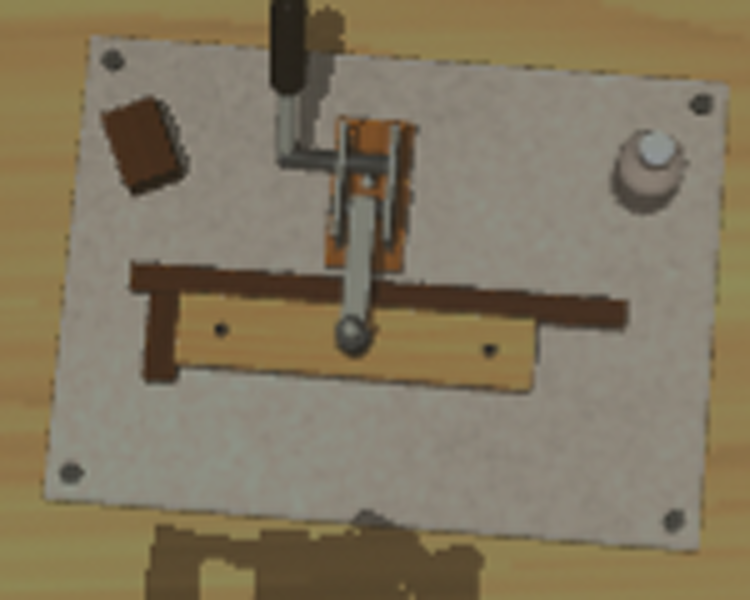

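View pics/side11.png

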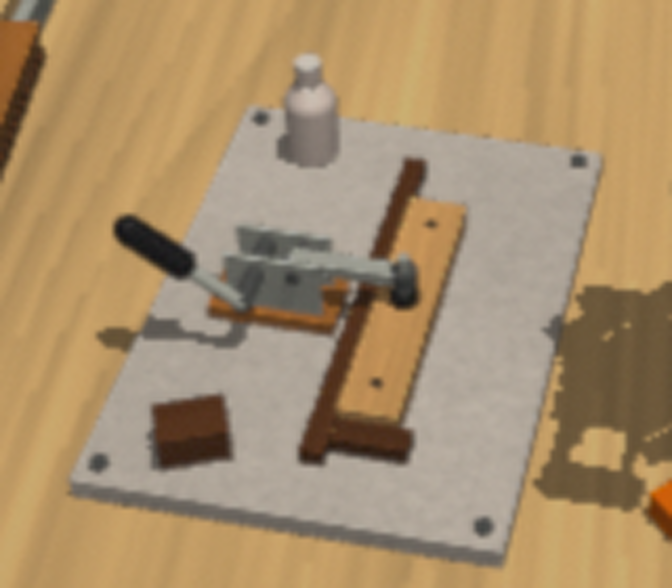

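The clamp is locked, with the grip at top (249,122) against a predicted (247,122). The foot is on the rail's middle, the rail is tight to fence and stop, and the bottle and offcut are unmoved. I'll hand it in.

```bash
python3 -c "
from cell import workorder
print(workorder.finish_job())"
```

```text
the job is handed in; nothing more can be done
None
```

The rail is home, the clamp is locked on it, and the job was handed in at about 17 s of the 64 s allowed.

**What I did:**
- **Fence:** I pushed the rail square against the fence with the open fingers.
- **Stop:** I slid it to the end stop with the closed fingers, about 6 N at contact. I then re-pressed it on the fence (about 11 N) and nudged it to the stop again (about 13 N).
- **Clamp:** I pushed the handle over its dead point, reading about 5 N partway, until it snapped across. Then I withdrew the arm clear of everything.

**Last checks:**
- **Rail:** its far-right corner is within about 0.6 px of the predicted home position in the top view, and no gap shows at the fence or the stop.
- **Handle:** the grip end is within about 2.5 px of the predicted locked position in the top view. In the side view the network's point is about 6 px off in row, but the picture clearly shows the handle over and the foot on the middle of the rail.
- **Bystanders:** the bottle and offcut are where they were. I didn't compare the other things on the bench one by one, but no move went near them at low height.
- **Disagreement:** the two cameras placed the jig about 4 mm apart. Contact forces, not the cameras, decided when the rail was home.

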